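Wedge a door upright in its chock for planing

TASK

Get the small cupboard door ready for planing: take the loose wooden wedge by its grip, enter it thin end first between the door and the tapered cheek of the chock with its straight face to the door, and push it along until you feel it bite, so that the door is held tight and upright against the back fence. Do not tip the door over or shove it along the chock, leave the tools round it alone, and let go of the wedge.

Things in the scene. Friction and masses are not known exactly. Their poses are not given: they have to be found in the camera images.
- chock: Door chock screwed to the bench: plywood board 180 (x) x 280 (y) x 18 mm with a back fence and a tapered cheek, none of which moves. Origin: centre of the board's underside; z up, x away from the robot to the fence, y along the fence. The fence rises 60 mm above the board, its face at x = +45 mm, y -105 to +135 mm. The board is bare from y = -140 mm to the mouth: a landing for the wedge.
- chock_mouth (a point): Mouth of the taper: point on the board's top (18 mm up) at x = +13, y = -10 mm of the chock, in the plane of the door's near face once the door is tight on the fence. The cheek, a block 40 mm high on the robot's side, runs from here 140 mm along +y; its face is 39 mm from that plane here, 19 mm at its far end (1 in 7). Bolted through slots, it may stand 2 mm nearer or farther.
- door: Small framed pine door, 32 mm thick (x), 260 long (y), 210 high, 0.9 kg, standing loose on edge on the chock's board between fence and cheek, up to 4 mm off the fence. Origin: centre of its lower edge; x away from the robot, y along it, z up. Its top is 120 mm above the seated wedge's grip. Under 1 N at its top towards the robot would tip it. Wedge, door and chock are waxed and slide easily (friction about 0.35).
- wedge: Loose dark wooden wedge, 160 mm long (y), 40 high, 0.2 kg, standing on the bench on its underside. Tapers in plan 1 in 7: 46 mm thick at its -y end, 23 at the thin +y end. Origin: underside, mid length; the straight face, for the door, is x = +24 mm; the sloping face is on the -x side. It bites with the thin end 96 to 124 mm past the mouth (origin at y = +6 to +34 mm of the chock).
- wedge_grip (a point): Point on the wedge's upright pale grip, 20 x 20 mm, sides square to the wedge's x and y, 40 to 90 mm above its underside; the point is 70 mm up, at x = -2, y = -50 mm. Only 26 mm from the door: an upright gripper's body would strike the door, so lean away, closing along the wedge. Clamped in stiff fingers the wedge binds too early: finish by pushing the grip from behind, fingers loose.
- plane: Bystander: small wooden smoothing plane, 100 x 242 x 73 mm, standing on the bench; origin at the centre of its underside. To be left alone.
- mallet: Bystander: oak mallet lying on the bench, 105 x 251 x 62 mm; origin at the centre of its underside. To be left alone.
- tape: Bystander: yellow tape measure, 61 x 74 x 72 mm; origin at the centre of its underside. To be left alone.

How it is judged:
At the end, for the whole second after the job is handed in: The wedge stands flat between door and cheek, thin end in, and by itself presses on the door with over 1.5 N (origin -10 to +50 mm in the chock's y); the door is within 2.5 mm of the fence, parallel to it within 2 degrees, upright within 2.5 degrees; both are at rest (contact force between wedge and door above 1.5 N and y of wedge in the frame of chock between -0.01 and 0.05 m and x of wedge in the frame of chock between -0.018 and -0.004 m and z of wedge in the frame of chock below 0.024 m and angle between wedge's own z axis and vertical below 0.07 rad and angle between door's own z axis and vertical below 0.045 rad and angle between the y axis of door and the y axis of chock, either way round below 0.035 rad and x of door in the frame of chock above 0.0265 m and linear speed of each of wedge, door below 0.01 m/s); the robot touches nothing.
It fails at once if the door is tipped more than 12 degrees (angle between door's own z axis and vertical above 0.21 rad).
It fails at once if the door is shoved more than 30 mm from where it stood (distance of door from where it was at the start of the episode above 0.03 m).
It fails at once if the plane, the mallet or the tape measure is moved more than 30 mm (distance of any of plane, mallet, tape from where it was at the start of the episode above 0.03 m).
It also fails if it takes over 48 s, if anything falls off the work surface, if the arm or the gripper's body presses on something with over 40 N, if the wrist force passes 120 N, or if a joint passes its speed limit or range.

ROBOT

A 6-joint arm with a two-finger parallel gripper is mounted at the origin on a cart in front of the work surface, level with it; the furniture and walls round the work are solid. World frame = base frame: x ahead of the robot, y to its left, z up, the work surface at z = 0. Lengths are in m, angles in rad, forces in N, time in s.
With the tool pointing down it reaches from about 0.35 to 0.925 m from the base axis. Payload 6.4 kg.
Tool frame: the origin (TCP) lies midway between the tips of the shut fingers; the grasp point (between the pads) lies 19 mm behind it; z points along the fingers, y is the line along which they close (so a half turn about z gives the same grasp; the last joint's range is limited). The gripper opens to 94 mm and grips with 3 to 60 N. Pads are 16 mm wide; open, the fingers measure 119 mm over their backs; the gripper's body (75 mm by 177 mm) begins 78 mm behind the grasp point.
Start: joints at [1.07, 0.245, 1.558, -0, 1.339, -0.174], TCP at [0.209, 0.616, 0.205] pointing down, gripper open.
Joint ranges: [-3.13, 3.13], [-1.02, 2.26], [0.13, 2.54], [-0.95, 4.09], [0.21, 2.88], [-2.74, 2.74]. Speed limits (rad/s): [2.57, 2.57, 3.14, 3.14, 3.14, 3.14].

INTERFACE

Orientations are given as a 3x3 rotation matrix whose columns are the frame's x, y, z axes.
In Python, from rig import state, vision, ticket gives the robot as it stands. The module is installed in compiled form; this text tells all that it offers.
- The arm moves only by the shell command python3 -m inch 'ROWS' [FORCE]. ROWS is JSON, a list of rows, each a list of 5 numbers: the shift along the world's x, y, z normalised to -1 to 1, where 1 is 250 mm, then the turn about the world's z normalised to -1 to 1, where 1 is 30 degrees, then the finger opening in mm, from 0 to 94. A call has 1 to 5 rows; each row is the pose to reach, as a shift and turn from the pose commanded when the call began; what a row does not reach only later rows make up. A row lasts 1/8 s, in which the tool goes at most 62.5 mm and 10.7 degrees, less where a joint would pass 70% of its speed; a pose out of reach is approached as far as the arm can. A call with a number of a shift or a turn outside -1 to 1 is refused whole. A call with a gripper value outside its range is refused whole. The fingers move at their own pace and stop on an object; FORCE is the grip in N (left out, the last holds). Time passes only in rows, so rows that repeat a pose let the fingers close. It gives the time, the measured TCP pose, the force, the opening and the grip force at its end, in the units of the state.
- state(): the state, without advancing time (a new reading comes with each control period).
- vision.capture(name): name is "scene" or "top"; returns a dict with "color" (384x512x3 uint8, red, green, blue), "depth" (384x512 float32, m along the optical axis (not along the pixel's ray), 0 where there is no reading), "intrinsics" (3x3 intrinsics, pixels), "D" ([k1, k2, p1, p2, k3] as OpenCV has them; the pictures are not rectified), "R" (3x3) and "t" (3): a world point X has camera coordinates R X + t. Camera axes: x right, y down, z forward; pixel columns grow to the right and rows downward; lengths in m; the calibration is good to about 2 mm. A picture is of the moment at which its call begins.
- ticket.job_done(): hands the job in; it is judged then, once.
The state is a dict: "t": time; "joint_positions": joint angles; "qd": joint speeds; "joint_torque": joint torques, N m; "ee_pos": TCP position; "tool_rot": TCP orientation; "wrist_force": force on the tool from outside, world axes, zero at the start; "moment": the same for the moment, N m; "opening": finger opening in m; "gripper_force": force on a finger pad.
Only numpy, scipy, OpenCV 4.12 (cv2) and the standard library are available. Lean on these libraries where they do the work, as an engineer would, in place of code of your own. Each camera call takes 0.05 s, during which the arm holds its last target. There are 200 camera calls.

## Working session

There is one attempt and no reset: what is moved stays moved. The work goes in short steps, Python scripts to look and compute and a shell command to move; the robot and the scene stay as the last step left them, time stands still between calls to the robot, and variables do not carry over. Pictures are saved under pics/ and viewed, at most 10 in all, crops included, and the job is handed in when it is done.

```bash
mkdir -p pics
python3 - <<'E'
from rig import state, vision
import cv2, numpy as np
s=state();print(s['t'],s['ee_pos'],s['tool_rot'],s['opening'])
for n in("scene","top"):
    c=vision.capture(n);np.savez(f'{n}0.npz',**c)
    cv2.imwrite(f'pics/{n}0.png',cv2.resize(c['color'][:,:,::-1],(800,600),interpolation=cv2.INTER_CUBIC))
    print(n,c['intrinsics'],c['D'],c['R'],c['t'])
E
```

```text
0.0 [0.20838596 0.61507416 0.20439075] [[-9.47074116e-01  3.21013842e-01 -8.54901801e-04]
 [ 3.21014859e-01  9.47072719e-01 -1.65092348e-03]
 [ 2.79684885e-04 -1.83798307e-03 -9.99998272e-01]] 0.09400718030422578
scene [[368.21042655   0.         253.51214649]
 [  0.         368.21042655 196.40427177]
 [  0.           0.           1.        ]] [-0.06947312  0.          0.          0.          0.        ] [[ 6.56614213e-01 -7.54226607e-01  1.84580374e-05]
 [-4.78366811e-01 -4.16475254e-01 -7.73119367e-01]
 [ 5.83114884e-01  5.07632336e-01 -6.34260548e-01]] [-0.38619347  0.31054424  0.95113121]
top [[370.14895323   0.         252.53511433]
 [  0.         370.14895323 188.92411233]
 [  0.           0.           1.        ]] [-0.10365831  0.          0.          0.          0.        ] [[ 1.55258870e-02 -9.99874507e-01  3.14900418e-03]
 [-9.83178540e-01 -1.58396962e-02 -1.81958956e-01]
 [ 1.81986001e-01 -2.70959146e-04 -9.83301084e-01]] [-0.07332927  0.53849492  1.28871528]
```

View pics/scene0.png

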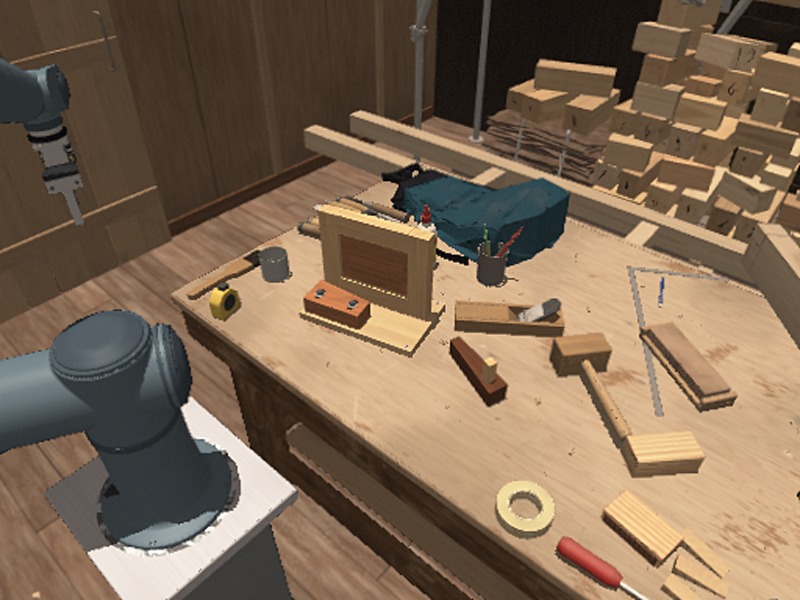

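View pics/top0.png

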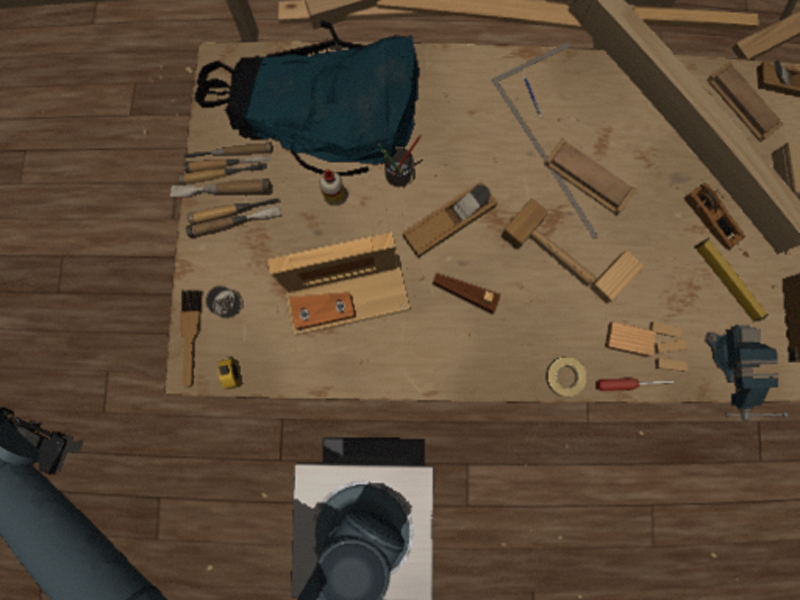

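The scene view shows the chock and door at about (370,270), the wedge at (478,370) with its grip on the end nearest the robot, the plane at (510,318) and the mallet to the right. In the top view the chock is at (350,290), the door top edge runs (270,270)–(395,240), and the cheek is at (322,310). The wedge runs (435,278)–(498,305) with its grip at (489,297).

```bash
cat > h.py <<'E'
import numpy as np,cv2
def cloud(c):
    K,D,d=c['intrinsics'],c['D'],c['depth']
    v,u=np.mgrid[:384,:512]
    p=cv2.undistortPoints(np.stack([u,v],-1).reshape(-1,1,2).astype(float),K,D).reshape(384,512,2)
    P=np.dstack([p*d[...,None],d])
    W=(P-c['t'])@c['R']; W[d==0]=np.nan
    return W
def rect(W,m,box=None):
    p=W[m][:,:2].astype(np.float32)
    r=cv2.minAreaRect(p*1000); return r,len(p),cv2.boxPoints(r).round(1).tolist()
E
python3 - <<'E'
import numpy as np,cv2
from h import *
for n in('top','scene'):
    c=np.load(n+'0.npz');W=cloud(c);z=W[...,2]
    # regions in 800-px coords
    R={'top':dict(wedge=(425,262,510,320),chock=(255,225,420,340)),'scene':dict(wedge=(440,330,515,410),chock=(295,195,450,360))}[n]
    hs=dict(wedge=[(.03,.05),(.08,.1)],chock=[(.012,.024),(.052,.064),(.07,.085),(.215,.24)])
    for k,b in R.items():
        B=np.zeros(z.shape,bool);b=[int(i*.64) for i in b];B[b[1]:b[3],b[0]:b[2]]=1
        hist,e=np.histogram(z[B&np.isfinite(z)],bins=np.arange(-.01,.25,.01));print(n,k,dict(zip(e[:-1].round(2),hist)))
        for lo,hi in hs[k]:
            m=B&(z>lo)&(z<hi)
            if m.sum()>3: print('  ',lo,hi,np.median(z[m]).round(4),rect(W,m))
E
```

```text
top wedge {np.float64(-0.01): np.int64(834), np.float64(0.0): np.int64(681), np.float64(0.01): np.int64(23), np.float64(0.02): np.int64(26), np.float64(0.03): np.int64(229), np.float64(0.04): np.int64(150), np.float64(0.05): np.int64(5), np.float64(0.06): np.int64(5), np.float64(0.07): np.int64(4), np.float64(0.08): np.int64(25), np.float64(0.09): np.int64(9), np.float64(0.1): np.int64(0), np.float64(0.11): np.int64(0), np.float64(0.12): np.int64(0), np.float64(0.13): np.int64(0), np.float64(0.14): np.int64(0), np.float64(0.15): np.int64(0), np.float64(0.16): np.int64(0), np.float64(0.17): np.int64(0), np.float64(0.18): np.int64(0), np.float64(0.19): np.int64(0), np.float64(0.2): np.int64(0), np.float64(0.21): np.int64(0), np.float64(0.22): np.int64(0), np.float64(0.23): np.int64(0)}
   0.03 0.05 0.0395 (((558.2210083007812, -230.64523315429688), (160.26014709472656, 44.74753189086914), 68.56625366210938), 379, [[508.1000061035156, -297.1000061035156], [549.7999877929688, -313.3999938964844], [608.2999877929688, -164.1999969482422], [566.7000122070312, -147.89999389648438]])
   0.08 
[... 4796 characters left out ...]
14.465614318847656), 858, [[452.8999938964844, 165.6999969482422], [518.7000122070312, -89.19999694824219], [1042.9000244140625, 46.099998474121094], [977.0999755859375, 300.8999938964844]])
   0.07 0.085 0.0761 (((748.7333374023438, 153.83999633789062), (523.333251953125, 256.5322265625), 29.78460121154785), 391, [[457.8999938964844, 135.1999969482422], [585.2999877929688, -87.5], [1039.5, 172.5], [912.0999755859375, 395.1000061035156]])
   0.215 0.24 0.2286 (((592.7432861328125, 64.82357788085938), (36.31519317626953, 261.1602478027344), 13.465582847595215), 691, [[544.7000122070312, 187.60000610351562], [605.5, -66.4000015258789], [640.7999877929688, -57.900001525878906], [580.0, 196.0]])
```

Run:
```python
import numpy as np,cv2
a=np.load('top0.npz')['color'][:,:,::-1][140:225,165:330]
cv2.imwrite('pics/crop1.png',cv2.resize(a,None,fx=4.8,fy=4.8,interpolation=cv2.INTER_CUBIC))
```

```text
(no output)
```

View pics/crop1.png

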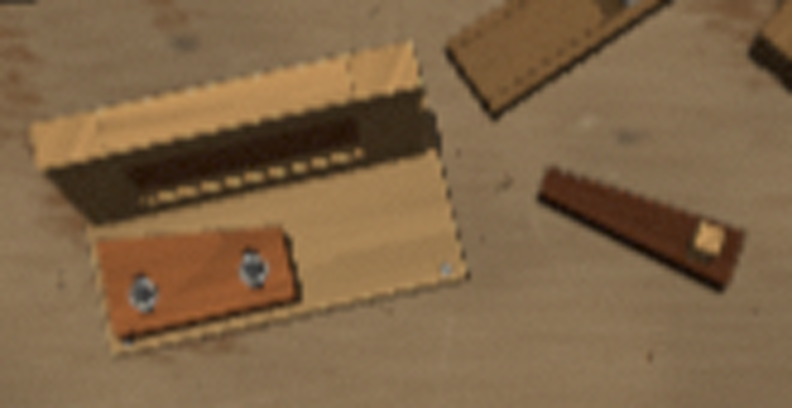

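```bash
cat >> h.py <<'E'
from scipy.optimize import minimize
def soft(P,lab,poly,x0,s=1.5):
    # fit pose (mm,mm,deg) of polygon footprint: sigmoid label mismatch
    poly=np.array(poly,float);n=np.roll(poly,-1,0)-poly;N=np.stack([n[:,1],-n[:,0]],1);N/=np.linalg.norm(N,axis=1)[:,None]
    def f(q):
        a=np.radians(q[2]);R=np.array([[np.cos(a),-np.sin(a)],[np.sin(a),np.cos(a)]])
        L=(P-q[:2])@R
        sd=np.max([(L-poly[i])@N[i] for i in range(len(poly))],0)
        return np.mean((lab-1/(1+np.exp(np.clip(sd/s,-50,50))))**2)
    best=min((minimize(f,np.array(x0)+d,method='Nelder-Mead',options=dict(xatol=.02,fatol=1e-7)) for d in([0,0,0],[4,4,3],[-4,-4,-3],[4,-4,-2])),key=lambda r:r.fun)
    return best.x.round(2),best.fun
WEDGE=[(-22,-80),(24,-80),(24,80),(1,80)]
BOARD=[(-90,-140),(90,-140),(90,140),(-90,140)]
E
python3 - <<'E'
from h import *
for n in('top','scene'):
    c=np.load(n+'0.npz');W=cloud(c)*1000;z=W[...,2];xy=W[...,:2]
    near=(np.linalg.norm(xy-[555,-230],axis=-1)<120)&np.isfinite(z)
    near&=~((np.abs(z-18)<14))
    P=xy[near];lab=(z[near]>30).astype(float)
    print(n,'wedge',soft(P,lab,WEDGE,[552,-230,-17]))
    g=(np.linalg.norm(xy-[536,-277],axis=-1)<40)&(z>82); print('grip',xy[g].mean(0),(xy[g].min(0)+xy[g].max(0))/2,g.sum())
    # chock
    a=np.radians(13.7);R=np.array([[np.cos(a),-np.sin(a)],[np.sin(a),np.cos(a)]])
    x0=np.array([592,66])-R@np.array([27,15])
    for _ in range(3):
        L=(xy-x0[:2])@R
        m=(L[...,0]>-125)&(L[...,0]<-5)&(np.abs(L[...,1])<165)&((z>14)&(z<70)|(z<7))
        r=soft(xy[m],(z[m]>12).astype(float),BOARD,[*x0[:2],13.7]);x0=r[0];a=np.radians(x0[2]);R=np.array([[np.cos(a),-np.sin(a)],[np.sin(a),np.cos(a)]])
    print(n,'chock',r,m.sum())
    L=(xy-x0[:2])@R
    t=(z>220)&(z<240)&(np.abs(L[...,0]-25)<40)
    D=L[t];print('door top local',soft(xy[(abs(L[...,0]-27)<60)&(abs(L[...,1])<190)],((z>218)[(abs(L[...,0]-27)<60)&(abs(L[...,1])<190)]).astype(float),[(-16,-130),(16,-130),(16,130),(-16,130)],[593,66,13.7]),np.percentile(D,[2,50,98],axis=0).round(1).tolist())
    ch=(z>53)&(z<63)&(L[...,0]<0)&(L[...,0]>-95)
    for lo in range(-10,130,20):
        s=ch&(L[...,1]>lo)&(L[...,1]<lo+20)
        if s.any(): print('cheek',lo+10,L[s][:,0].max().round(1),L[s][:,0].min().round(1),end=';')
    print('cheek y',L[ch][:,1].min(),L[ch][:,1].max())
    f=(z>85)&(z<200)&(L[...,0]<60)&(abs(L[...,1])<120); print('door near face x', np.median(L[f][:,0]) if f.any() else None)
E
```

```text
top wedge (array([ 553.75, -229.35,  -17.96]), np.float64(0.007107288571241819))
grip [ 535.71646702 -275.55827338] [ 535.79330142 -276.0262373 ] 33
top chock (array([571.04,  57.4 ,  13.61]), np.float64(0.009875722851505852)) 2753
door top local (array([603.54,  69.95,  13.81]), np.float64(0.08431520070568924)) [[9.6, -121.2], [24.0, 0.4], [40.0, 129.5]]
cheek 0 -26.9 -82.9;cheek 20 -22.5 -82.4;cheek 40 -21.5 -84.1;cheek 60 -16.8 -81.7;cheek 80 -14.5 -82.9;cheek 100 -11.7 -84.0;cheek 120 -8.8 -83.1;cheek y -1171.5068430481194 282.5263027527375
door near face x 11.058073990769847
scene wedge (array([ 552.41, -229.77,  -17.39]), np.float64(0.02447538447871536))
grip [ 532.32026583 -278.56829236] [ 534.66882607 -277.20535766] 47
scene chock (array([571.33,  55.31,  13.75]), np.float64(0.17397055053389945)) 3859
door top local (array([606.26,  72.74,  13.6 ]), np.float64(0.07912867696243392)) [[6.2, -124.4], [16.8, -6.5], [39.0, 129.0]]
cheek 0 -26.9 -87.1;cheek 20 -23.8 -86.1;cheek 40 -20.3 -85.2;cheek 60 -22.1 -86.3;cheek 80 -15.3 -87.1;cheek 100 -13.1 -86.4;cheek 120 -12.4 -86.0;cheek y -442.75236576455 305.13921333197925
door near face x -535.0112649342341
```

The wedge fits at about (553.5, -229.5) mm with yaw -17.8°, and the measured grip agrees with that. The chock is at (571, 57), yaw 13.65°. The door stands 2–3 mm off the fence, and its end overhangs the landing. The tool can't tilt with these moves, so I'll grasp the grip offset away from the door and finish by pushing low on the wedge's back end.

```bash
python3 -m inch '[[0.36,-1,0.24,0.03,94],[0.36,-1,0.24,0.03,94],[0.36,-1,0.24,0.03,94],[0.36,-1,0.24,0.03,94],[0.36,-1,0.24,0.03,94]]' 30; python3 -m inch '[[0.36,-1,0,0,94],[0.36,-1,0,0,94],[0.36,-1,0,0,94],[0.36,-1,0,0,94],[0.36,-1,0,0,94]]';python3 -m inch '[[0.36,-1,0,0,94],[0.36,-1,0,0,94],[0.36,-1,0,0,94],[0.36,-1,0,0,94],[0.36,-1,0,0,94]]'
```

```text
t: 0.72
ee_pos: [0.2994, 0.3635, 0.2661]
tool_rot: [[-0.951, 0.309, 0.001], [0.309, 0.951, 0.001], [-0.001, 0.001, -1.0]]
wrist_force: [1.3, 0.4, 0.3]
opening: 0.0941
gripper_force: 0.0
t: 1.35
ee_pos: [0.3892, 0.1127, 0.2651]
tool_rot: [[-0.95, 0.311, -0.0], [0.311, 0.95, -0.0], [0.0, -0.0, -1.0]]
wrist_force: [-0.5, -0.4, 0.0]
opening: 0.094
gripper_force: 0.0
t: 1.98
ee_pos: [0.4787, -0.1371, 0.2647]
tool_rot: [[-0.951, 0.31, -0.001], [0.31, 0.951, 0.001], [0.002, 0.0, -1.0]]
wrist_force: [-0.3, -0.1, 0.0]
opening: 0.094
gripper_force: 0.0
```

```bash
python3 -m inch '[[0.207,-0.55,-0.2,0,94],[0.207,-0.55,-0.3,0,94],[0.207,-0.55,-0.5,0,94],[0.207,-0.55,-0.5,0,94],[0.207,-0.55,-0.5,0,94]]'; python3 -m inch '[[0,0,-0.16,0,94],[0,0,-0.32,0,94],[0,0,-0.32,0,94],[0,0,-0.32,0,94]]'
python3 - <<'E'
from rig import state, vision
import cv2
print(state()['ee_pos'],state()['wrist_force'])
c=vision.capture('top')
cv2.imwrite('pics/g1.png',cv2.resize(c['color'][:,:,::-1][150:230,220:340],None,fx=5,fy=5,interpolation=cv2.INTER_CUBIC))
E
```

```text
t: 2.6
ee_pos: [0.53, -0.2707, 0.1399]
tool_rot: [[-0.952, 0.306, -0.002], [0.306, 0.952, 0.002], [0.002, 0.001, -1.0]]
wrist_force: [-0.4, 0.1, 1.0]
opening: 0.0941
gripper_force: 0.0
t: 3.1
ee_pos: [0.5322, -0.2724, 0.0638]
tool_rot: [[-0.952, 0.305, 0.004], [0.305, 0.952, -0.003], [-0.004, -0.002, -1.0]]
wrist_force: [-0.7, 0.2, -0.5]
opening: 0.0941
gripper_force: 0.0
[ 0.53217517 -0.27236432  0.06376803] [-0.7421046   0.18427997 -0.48784962]
```

View pics/g1.png

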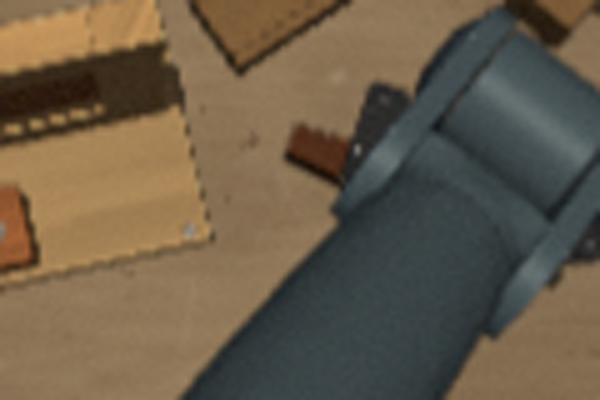

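The arm hides the grip. The gripper housing lies along the wedge, and the thin end is visible at (315,150). Next I close and lift.

```bash
python3 -m inch '[[0,0,0,0,30],[0,0,0,0,0],[0,0,0,0,0],[0,0,0,0,0],[0,0,0,0,0]]' 40; python3 -m inch '[[0,0,0,0,0],[0,0,0,0,0],[0,0,0.2,0,0],[0,0,0.4,0,0],[0,0,0.4,0,0]]'
```

```text
t: 3.78
ee_pos: [0.5303, -0.2719, 0.0604]
tool_rot: [[-0.952, 0.306, -0.0], [0.306, 0.952, 0.0], [0.0, 0.0, -1.0]]
wrist_force: [-0.0, -0.1, -0.2]
opening: 0.0474
gripper_force: 0.0
t: 4.4
ee_pos: [0.533, -0.2738, 0.1658]
tool_rot: [[-0.952, 0.306, 0.008], [0.306, 0.952, -0.006], [-0.009, -0.003, -1.0]]
wrist_force: [-0.5, -1.2, -0.1]
opening: 0.0007
gripper_force: 0.0
```

The fingers close at about 75 mm/s, so I lifted too early. I'll reopen and look.

```bash
python3 -m inch '[[-0.3,0.3,0.1,0,94],[-0.6,0.6,0.2,0,94],[-0.6,0.6,0.2,0,94],[-0.6,0.6,0.2,0,94],[-0.6,0.6,0.2,0,94]]'
python3 - <<'E'
from h import *
from rig import vision
for n in('top','scene'):
    c=vision.capture(n);np.savez(n+'1.npz',**c);W=cloud(c)*1000;z=W[...,2];xy=W[...,:2]
    near=(np.linalg.norm(xy-[555,-230],axis=-1)<120)&np.isfinite(z)&(z<120)
    near&=~((np.abs(z-18)<14))
    P=xy[near];lab=(z[near]>30).astype(float)
    print(n,'wedge',soft(P,lab,WEDGE,[552,-230,-17]))
    g=(np.linalg.norm(xy-[536,-277],axis=-1)<40)&(z>82)&(z<100); print('grip',(xy[g].min(0)+xy[g].max(0))/2,g.sum(),np.median(z[g]))
c=np.load('scene1.npz')['color'][:,:,::-1]
cv2.imwrite('pics/s1.png',cv2.resize(c[120:280,180:360],None,fx=3.3,fy=3.3,interpolation=cv2.INTER_CUBIC))
E
```

```text
t: 5.03
ee_pos: [0.3798, -0.121, 0.21]
tool_rot: [[-0.952, 0.305, 0.001], [0.305, 0.952, -0.001], [-0.001, -0.0, -1.0]]
wrist_force: [0.4, -1.1, 0.8]
opening: 0.0472
gripper_force: 0.0
top wedge (array([ 553.12, -224.55,  -19.51]), np.float64(0.007847405116833522))
grip [ 532.66190001 -270.74991458] 34 88.80923269864891
scene wedge (array([ 551.62, -225.94,  -19.41]), np.float64(0.027239403378623947))
grip [ 532.93352486 -274.16095175] 48 89.27163525910628
```

View pics/s1.png

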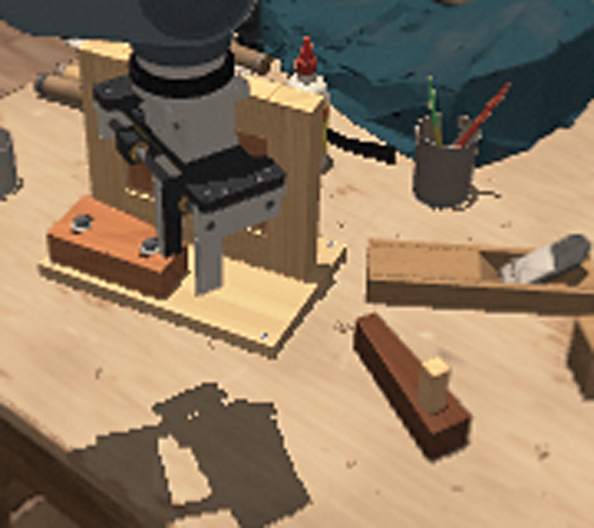

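The wedge is still upright at about (433,385) in the crop. It has shifted about 4 mm and now has yaw -19.5°. Retrying with a longer close.

```bash
python3 -m inch '[[0.2,-0.2,0,-0.053,94],[0.4,-0.4,0,-0.053,94],[0.591,-0.586,-0.1,-0.053,94],[0.591,-0.586,-0.3,-0.053,94],[0.591,-0.586,-0.3,-0.053,94]]'; python3 -m inch '[[0,0,-0.15,0,94],[0,0,-0.296,0,94],[0,0,-0.296,0,94],[0,0,-0.296,0,60],[0,0,-0.296,0,30]]'; python3 -m inch '[[0,0,0,0,30],[0,0,0,0,20],[0,0,0,0,10],[0,0,0,0,0],[0,0,0,0,0]]' 40;  python3 -m inch '[[0,0,0,0,0],[0,0,0,0,0],[0,0,0,0,0],[0,0,0,0,0]]'
```

```text
t: 5.75
ee_pos: [0.5257, -0.2678, 0.1276]
tool_rot: [[-0.943, 0.334, -0.011], [0.334, 0.943, 0.008], [0.013, 0.004, -1.0]]
wrist_force: [0.1, 0.5, -1.0]
opening: 0.0938
gripper_force: 0.0
t: 6.38
ee_pos: [0.5295, -0.2694, 0.064]
tool_rot: [[-0.943, 0.332, 0.003], [0.332, 0.943, -0.003], [-0.004, -0.001, -1.0]]
wrist_force: [-0.7, 0.5, -0.3]
opening: 0.0774
gripper_force: 0.0
t: 7.0
ee_pos: [0.5281, -0.2684, 0.0614]
tool_rot: [[-0.943, 0.332, -0.0], [0.332, 0.943, 0.0], [0.0, 0.0, -1.0]]
wrist_force: [0.5, 0.5, -0.5]
opening: 0.0273
gripper_force: 0.0
t: 7.5
ee_pos: [0.5281, -0.2684, 0.0614]
tool_rot: [[-0.943, 0.332, -0.0], [0.332, 0.943, -0.0], [0.0, -0.0, -1.0]]
wrist_force: [-0.1, -1.5, 0.0]
opening: 0.0199
gripper_force: 40.0
```

Gripped (opening 19.9 mm, 40 N). Next: lift, turn to the chock's yaw, and move to the landing's -y side.

```bash
python3 -m inch '[[0,0,0.2,0,0],[0,0,0.4,0.3,0],[0,0,0.4,0.6,0],[0,0,0.4,0.9,0],[0,0,0.4,0.9,0]]'; python3 -m inch '[[0,0,0,0.202,0],[0.12,0.2,0,0.202,0],[0.253,0.457,0,0.202,0],[0.253,0.457,0,0.202,0],[0.253,0.457,0,0.202,0]]'
python3 -m inch '[[0,0,0,0,0],[0,0,0,0,0]]'
python3 - <<'E'
from h import *
from rig import vision,state
s=state();e=s['ee_pos']*1000;print(e,np.degrees(np.arctan2(-s['tool_rot'][0][1],s['tool_rot'][1][1])),s['wrist_force'])
a=np.radians(13.65);R=np.array([[np.cos(a),-np.sin(a)],[np.sin(a),np.cos(a)]])
print('tcp chock',(e[:2]-[571,57])@R)
for n in('top','scene'):
    c=vision.capture(n);np.savez(n+'2.npz',**c)
c=np.load('scene2.npz')['color'][:,:,::-1]
cv2.imwrite('pics/s2.png',cv2.resize(c[100:280,180:380],None,fx=3.3,fy=3.3,interpolation=cv2.INTER_CUBIC))
E
```

```text
t: 8.12
ee_pos: [0.5277, -0.268, 0.1608]
tool_rot: [[-0.991, -0.13, -0.001], [-0.13, 0.991, 0.001], [0.001, 0.001, -1.0]]
wrist_force: [0.4, -0.1, -3.1]
opening: 0.0198
gripper_force: 40.0
t: 8.75
ee_pos: [0.5912, -0.1537, 0.1609]
tool_rot: [[-0.972, -0.236, -0.001], [-0.236, 0.972, -0.0], [0.001, 0.0, -1.0]]
wrist_force: [-0.8, 0.8, -3.0]
opening: 0.0198
gripper_force: 40.0
t: 9.0
ee_pos: [0.5909, -0.1554, 0.1614]
tool_rot: [[-0.972, -0.234, -0.0], [-0.234, 0.972, -0.0], [0.0, -0.0, -1.0]]
wrist_force: [-0.2, -0.3, -2.1]
opening: 0.0197
gripper_force: 40.0
[ 590.94144746 -155.38412718  161.40039846] 13.514019701775826 [-0.23757372 -0.34176875 -2.08679599]
tcp chock [ -30.74236692 -211.09141546]
```

View pics/s2.png

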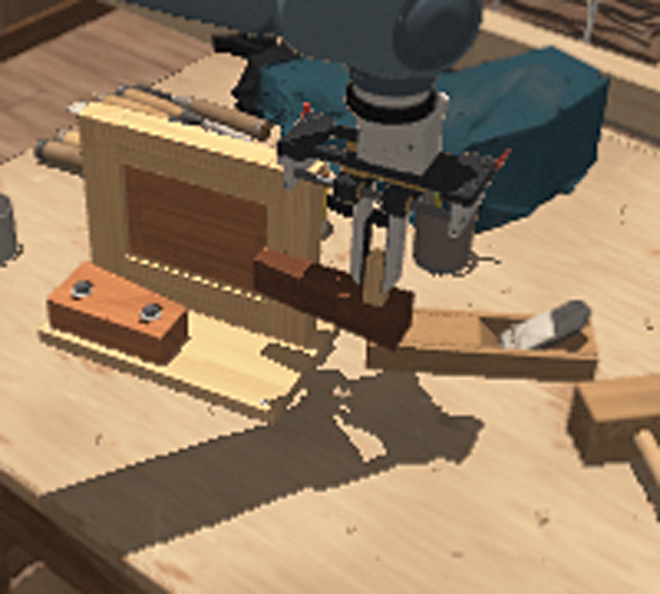

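The scene view shows the wedge held level in the fingers at (335,300), thin end towards the door, with the door and chock unchanged. I'll measure how the wedge sits in the hand.

Run:
```python
from h import *
a=np.radians(13.65);R=np.array([[np.cos(a),-np.sin(a)],[np.sin(a),np.cos(a)]])
for n in('scene','top'):
    W=cloud(np.load(n+'2.npz'))*1000;L=np.dstack([(W[...,:2]-[571,57])@R,W[...,2]])
    v,u=np.mgrid[:384,:512]
    z=L[...,2]
    m=(abs(z-140)<9)&(L[...,0]>-60)&(L[...,0]<20)&(L[...,1]<-70)&(L[...,1]>-260)
    Q=L[m];print(n,m.sum(),'y',Q[:,1].min(),Q[:,1].max(),'x',Q[:,0].min(),Q[:,0].max())
    for lo in range(-250,-75,20):
        s=Q[(Q[:,1]>=lo)&(Q[:,1]<lo+20)]
        if len(s): print(lo+10,len(s),'z',np.median(s[:,2]).round(1),'x',s[:,0].min().round(1),s[:,0].max().round(1))
    # door near face
    d=(z>80)&(z<200)&(abs(L[...,0]-12)<12)&(L[...,1]>-60)&(L[...,1]<120)
    if d.sum()>5:
        A=np.c_[L[d][:,1],L[d][:,2],np.ones(d.sum())];p=np.linalg.lstsq(A,L[d][:,0],rcond=None)[0];print('door face',np.percentile(L[d][:,0],[10,50,90]),p)
    b=(abs(z-18)<4)&(abs(L[...,1]+60)<40)&(abs(L[...,0]+40)<40);print('board z',np.median(z[b]))
```

```text
scene 460 y -242.83521893733834 -71.55202276298105 x -47.13844574751662 19.61992633349055
-240 55 z 141.1 x -47.1 -0.9
-220 54 z 141.2 x -45.4 -0.6
-200 35 z 140.3 x -42.1 -14.2
-180 52 z 140.8 x -39.0 -2.5
-160 57 z 140.7 x -36.9 1.0
-140 50 z 140.6 x -32.1 0.2
-120 70 z 140.9 x -31.2 19.5
-100 59 z 140.5 x -25.9 12.2
-80 28 z 140.9 x -22.9 19.6
door face [ 7.84610799 13.80624611 18.10049752] [-0.02430016 -0.0271769  17.8096081 ]
board z 19.420074457109557
top 68 y -113.93530187417126 -70.98270108126168 x -23.537257696533143 19.957697909598735
-120 4 z 139.9 x 9.6 10.7
-100 40 z 138.8 x -23.5 11.3
-80 24 z 140.0 x -22.1 20.0
door face [ 9.78233391 15.46883732 17.02041876] [-1.93295583e-02 -5.28671937e-02  2.20202888e+01]
board z 17.74998479983861
```

The wedge sits aligned in the hand: TCP offset in wedge frame ≈ (-7, -48), underside 61 mm below the TCP. Lowering, then sliding to the mouth.

```bash
python3 -m inch '[[-0.005,-0.001,-0.15,0.004,0],[-0.005,-0.001,-0.32,0.004,0],[-0.005,-0.001,-0.32,0.004,0],[-0.005,-0.001,-0.32,0.004,0]]'; python3 -m inch '[[-0.02,0.08,0,0,0],[-0.04,0.16,0,0,0],[-0.06,0.24,0,0,0],[-0.077,0.315,0,0,0],[-0.077,0.315,0,0,0]]'
python3 -m inch '[[0,0,0,0,0],[0,0,-0.006,0,0],[0,0,-0.006,0,0]]'
python3 - <<'E'
from h import *
from rig import vision,state
s=state();e=s['ee_pos']*1000
a=np.radians(13.65);R=np.array([[np.cos(a),-np.sin(a)],[np.sin(a),np.cos(a)]])
print('tcp chock',(e[:2]-[571,57])@R,e,s['wrist_force'])
c=vision.capture('scene')
cv2.imwrite('pics/s3.png',cv2.resize(c['color'][100:260,180:340,::-1],None,fx=3.7,fy=3.7,interpolation=cv2.INTER_CUBIC))
E
```

```text
t: 9.6
ee_pos: [0.5907, -0.155, 0.0828]
tool_rot: [[-0.971, -0.238, 0.001], [-0.238, 0.971, -0.001], [-0.001, -0.001, -1.0]]
wrist_force: [-0.0, 0.5, -2.1]
opening: 0.02
gripper_force: 40.0
t: 10.22
ee_pos: [0.5704, -0.0739, 0.0814]
tool_rot: [[-0.971, -0.24, -0.0], [-0.24, 0.971, 0.0], [0.0, 0.0, -1.0]]
wrist_force: [-0.7, 0.1, -2.0]
opening: 0.0197
gripper_force: 40.0
t: 10.6
ee_pos: [0.5709, -0.0762, 0.0797]
tool_rot: [[-0.971, -0.237, -0.0], [-0.237, 0.971, 0.0], [0.0, 0.0, -1.0]]
wrist_force: [-0.6, -0.7, -2.2]
opening: 0.0197
gripper_force: 40.0
tcp chock [ -31.54275138 -129.38104959] [570.88082235 -76.17051834  79.72916168] [-0.5876225  -0.66747368 -2.18301545]
```

View pics/s3.png

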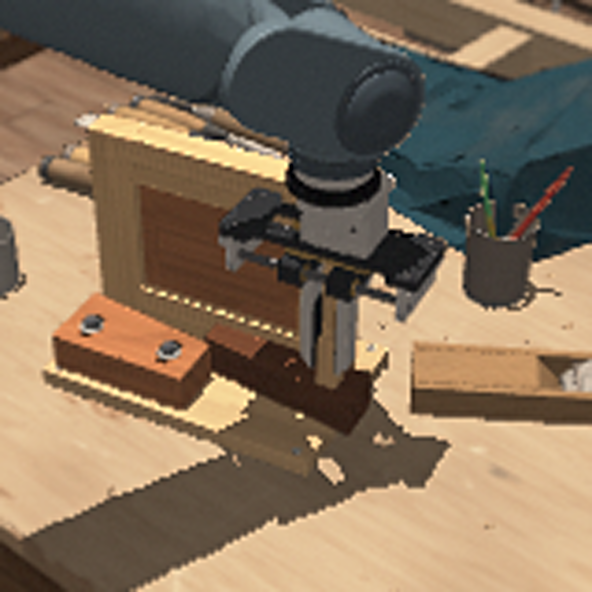

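The thin end is at the mouth beside the cheek corner (210,345), with no contact. Lower until it touches, then release.

```bash
python3 -m inch '[[0,0,-0.004,0,0],[0,0,-0.004,0,0],[0,0,-0.004,0,0]]'; python3 -m inch '[[0,0,0,0,30],[0,0,0,0,94],[0,0,0,0,94],[0,0,0,0,94],[0,0,0,0,94]]'; python3 -m inch '[[0,0,0,0,94],[0,0,0.12,0,94],[0,0,0.25,0,94],[0,0,0.4,0,94],[0,0,0.6,0,94]]'
python3 - <<'E'
from h import *
from rig import vision,state
s=state();e=s['ee_pos']*1000
a=np.radians(13.65);R=np.array([[np.cos(a),-np.sin(a)],[np.sin(a),np.cos(a)]])
print('tcp chock',(e[:2]-[571,57])@R,e)
for n in('scene','top'):
    W=cloud(vision.capture(n))*1000;L=np.dstack([(W[...,:2]-[571,57])@R,W[...,2]]);z=L[...,2]
    m=(abs(z-58)<6)&(L[...,0]>-60)&(L[...,0]<8)&(L[...,1]<10)&(L[...,1]>-190)
    Q=L[m]
    if len(Q)>10:
        print(n,len(Q),'y',Q[:,1].min())
        for lo in range(-170,10,20):
            s=Q[(Q[:,1]>=lo)&(Q[:,1]<lo+20)]
            if len(s): print(lo+10,len(s),'z',np.median(s[:,2]).round(1),'x',s[:,0].min().round(1),s[:,0].max().round(1))
E
```

```text
t: 11.02
ee_pos: [0.571, -0.0758, 0.0791]
tool_rot: [[-0.971, -0.238, 0.0], [-0.238, 0.971, -0.0], [-0.0, -0.0, -1.0]]
wrist_force: [-0.2, -0.1, -2.8]
opening: 0.02
gripper_force: 40.0
t: 11.65
ee_pos: [0.5709, -0.0756, 0.079]
tool_rot: [[-0.971, -0.238, 0.0], [-0.238, 0.971, 0.0], [-0.0, 0.0, -1.0]]
wrist_force: [0.0, 0.6, 0.1]
opening: 0.066
gripper_force: 0.0
t: 12.28
ee_pos: [0.57, -0.0753, 0.2291]
tool_rot: [[-0.971, -0.238, -0.002], [-0.238, 0.971, 0.001], [0.002, 0.001, -1.0]]
wrist_force: [-0.2, -0.2, 0.9]
opening: 0.0943
gripper_force: 0.0
tcp chock [ -32.16008935 -128.3793064 ] [570.04451922 -75.34275467 229.06331224]
scene 399 y -160.41698095422467
-160 39 z 58.7 x -46.8 -4.6
-140 45 z 59.7 x -43.4 -0.0
-120 23 z 59.6 x -43.0 -21.1
-100 50 z 59.2 x -38.2 8.0
-80 52 z 59.4 x -36.4 7.7
-60 45 z 58.7 x -32.2 7.8
-40 45 z 59.2 x -32.2 7.9
-20 46 z 58.8 x -52.7 7.9
0 54 z 59.5 x -59.2 8.0
```

Wedge landed at chock (-24, -81), clear of the door. Now close the fingers, drop behind the back end, and push.

```bash
python3 -m inch '[[0.057,-0.233,0,0,0],[0.057,-0.233,0,0,0],[0.057,-0.233,0,0,0],[0.057,-0.233,0,0,0],[0.057,-0.233,0,0,0]]' 20; python3 -m inch '[[0,0,-0.1,0,0],[0,0,-0.2,0,0],[0,0,-0.35,0,0],[0,0,-0.55,0,0],[0,0,-0.756,0,0]]';python3 -m inch '[[0,0,0,0,0],[0,0,0,0,0]]'
python3 - <<'E'
from rig import state
import numpy as np
e=state()['ee_pos']*1000;a=np.radians(13.65);R=np.array([[np.cos(a),-np.sin(a)],[np.sin(a),np.cos(a)]])
print('tcp chock',(e[:2]-[571,57])@R,e)
E
```

```text
t: 13.0
ee_pos: [0.585, -0.133, 0.2288]
tool_rot: [[-0.971, -0.239, -0.0], [-0.239, 0.971, 0.0], [0.0, 0.0, -1.0]]
wrist_force: [-0.9, -0.2, -0.1]
opening: 0.0473
gripper_force: 0.0
t: 13.62
ee_pos: [0.5855, -0.1334, 0.0391]
tool_rot: [[-0.971, -0.239, 0.001], [-0.239, 0.971, -0.001], [-0.001, -0.001, -1.0]]
wrist_force: [-0.3, -0.4, -0.5]
opening: 0.0006
gripper_force: 0.0
t: 13.88
ee_pos: [0.5865, -0.1342, 0.0421]
tool_rot: [[-0.971, -0.238, 0.003], [-0.238, 0.971, -0.001], [-0.002, -0.002, -1.0]]
wrist_force: [1.2, -0.6, -0.2]
opening: 0.0001
gripper_force: 0.0
tcp chock [ -30.00623137 -189.42722012] [ 586.54425297 -134.15810692   42.05199916]
```

```bash
python3 -m inch '[[-0.0076,0.0311,0,0,0],[-0.0151,0.0622,0,0,0],[-0.0227,0.0933,0,0,0],[-0.0302,0.1244,0,0,0],[-0.0378,0.1555,0,0,0]]'
python3 -m inch '[[-0.0076,0.0311,0,0,0],[-0.0151,0.0622,0,0,0],[-0.0227,0.0933,0,0,0],[-0.0227,0.0933,0,0,0]]'
cat > m.py <<'E'
from h import *
import sys
from rig import vision,state
s=state();e=s['ee_pos']*1000
a=np.radians(13.65);R=np.array([[np.cos(a),-np.sin(a)],[np.sin(a),np.cos(a)]])
print('tcp chock',(e[:2]-[571,57])@R,e[2],'F',np.r_[s['wrist_force'][:2]@R,s['wrist_force'][2]])
c=vision.capture('scene');W=cloud(c)*1000;L=np.dstack([(W[...,:2]-[571,57])@R,W[...,2]]);z=L[...,2]
g=(z>100)&(z<116)&(abs(L[...,0]+15)<25)&(L[...,1]<20)&(L[...,1]>-150)
if g.sum(): print('grip top',g.sum(),(np.percentile(L[g],5,axis=0)+np.percentile(L[g],95,axis=0))/2)
m=(abs(z-59)<5)&(L[...,0]>-50)&(L[...,0]<8)&(L[...,1]<-12)&(L[...,1]>-190)
for lo in range(-170,-12,20):
    q=L[m&(L[...,1]>=lo)&(L[...,1]<lo+20)]
    if len(q)>3: print(lo+10,len(q),q[:,0].min().round(1),q[:,0].max().round(1),q[:,1].min().round(1))
t=(z>222)&(z<236)&(abs(L[...,0]-27)<25)&(abs(L[...,1])<140)
if t.sum()>20: print('door top',np.percentile(L[t],[3,97],axis=0).round(1).tolist(),cv2.minAreaRect(L[t][:,:2].astype(np.float32)))
if len(sys.argv)>1: cv2.imwrite(sys.argv[1],cv2.resize(c['color'][100:260,180:340,::-1],None,fx=3.7,fy=3.7,interpolation=cv2.INTER_CUBIC))
E
python3 m.py pics/s4.png
```

```text
t: 14.5
ee_pos: [0.5757, -0.0945, 0.0401]
tool_rot: [[-0.971, -0.238, 0.0], [-0.238, 0.971, -0.0], [-0.0, -0.0, -1.0]]
wrist_force: [0.0, -0.4, 1.1]
opening: 0.0007
gripper_force: 0.6
t: 15.0
ee_pos: [0.5695, -0.0708, 0.0396]
tool_rot: [[-0.971, -0.239, -0.001], [-0.239, 0.971, 0.001], [0.001, 0.001, -1.0]]
wrist_force: [-0.1, -1.0, 0.3]
opening: 0.0005
gripper_force: 0.0
tcp chock [ -31.58524912 -123.84709502] 39.6369504759472 F [-0.28202097 -0.92676245  0.27806559]
grip top 52 [ -31.12524769 -105.58798209  107.58684136]
-140 8 -41.7 -27.5 -138.1
-120 15 -41.3 5.1 -128.5
-100 39 -45.9 -6.0 -109.5
-80 26 -44.4 7.7 -89.6
-60 33 -39.1 1.4 -68.4
-40 47 -35.9 7.6 -50.0
-20 39 -48.5 6.9 -29.2
door top [[6.0, -45.8, 222.7], [35.9, 128.2, 232.1]] ((22.180368423461914, 36.0365104675293), (196.81805419921875, 34.014034271240234), 89.47708892822266)
```

View pics/s4.png

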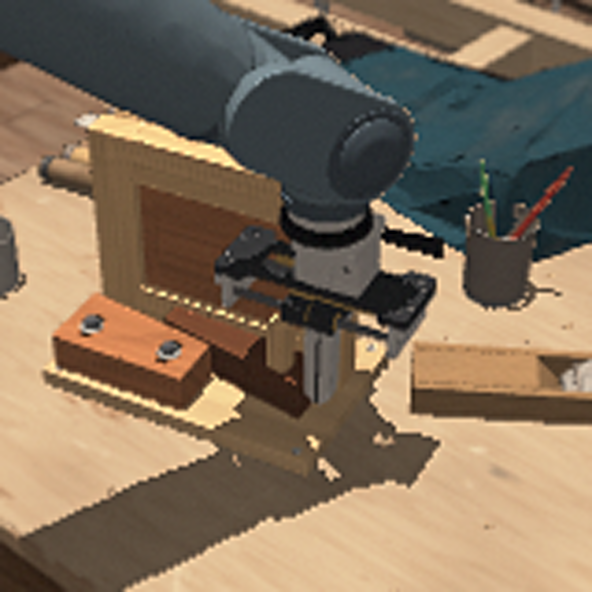

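The wedge is entering straight, with its thin end past the cheek corner at (170,315). The door is upright and forces are small. I'll push on and watch the force.

```bash
python3 -m inch '[[-0.006,0.0243,0,0,0],[-0.012,0.0486,0,0,0],[-0.018,0.0729,0,0,0],[-0.0236,0.0972,0,0,0],[-0.0236,0.0972,0,0,0]]'
python3 -m inch '[[-0.0024,0.0097,0,0,0],[-0.0047,0.0194,0,0,0],[-0.0071,0.0292,0,0,0],[-0.0094,0.0389,0,0,0],[-0.0094,0.0389,0,0,0]]'
python3 m.py
```

```text
t: 15.68
ee_pos: [0.5665, -0.0483, 0.0414]
tool_rot: [[-0.971, -0.238, 0.006], [-0.238, 0.971, -0.003], [-0.005, -0.004, -1.0]]
wrist_force: [5.2, -5.4, -1.1]
opening: 0.0005
gripper_force: 3.0
t: 16.3
ee_pos: [0.5626, -0.0378, 0.0408]
tool_rot: [[-0.971, -0.238, 0.002], [-0.238, 0.971, -0.0], [-0.001, -0.001, -1.0]]
wrist_force: [-0.1, -2.1, 0.8]
opening: 0.0002
gripper_force: 1.0
tcp chock [-30.5500591  -90.14309652] 40.84985539130591 F [-0.55308509 -1.97787583  0.75857979]
grip top 67 [-15.10881609 -79.59303004 107.85454853]
-120 6 6.1 7.9 -124.0
-100 16 -40.9 7.6 -105.7
-80 15 -41.8 -29.0 -89.9
-60 31 -40.5 1.5 -69.7
-40 16 -35.6 -20.9 -49.8
-20 33 -32.5 4.9 -29.7
door top [[7.9, -125.7, 222.6], [35.9, 129.3, 232.0]] ((23.519384384155273, 3.276763916015625), (261.314697265625, 36.25996398925781), 88.6769027709961)
```

```bash
python3 -m inch '[[-0.0019,0.0078,0,0,0],[-0.0038,0.0155,0,0,0],[-0.0038,0.0155,0,0,0]]'
python3 -m inch '[[-0.0019,0.0078,0,0,0],[-0.0038,0.0155,0,0,0],[-0.0038,0.0155,0,0,0]]';python3 m.py|head -2
```

```text
t: 16.73
ee_pos: [0.5603, -0.0333, 0.0397]
tool_rot: [[-0.971, -0.238, -0.001], [-0.238, 0.971, 0.001], [0.001, 0.001, -1.0]]
wrist_force: [0.1, -1.0, 0.4]
opening: 0.0003
gripper_force: 0.5
t: 17.1
ee_pos: [0.5595, -0.0295, 0.0398]
tool_rot: [[-0.971, -0.238, -0.001], [-0.238, 0.971, 0.0], [0.001, 0.001, -1.0]]
wrist_force: [0.7, -1.3, 0.0]
opening: -0.0
gripper_force: 0.3
tcp chock [-31.57972514 -81.36039447] 39.76948918496459 F [ 0.35289003 -1.43687644  0.02021535]
grip top 54 [-15.15154398 -73.971485   108.02443965]
```

```bash
python3 -m inch '[[-0.0019,0.0078,0,0,0],[-0.0038,0.0155,0,0,0],[-0.0038,0.0155,0,0,0]]'
python3 -m inch '[[-0.0019,0.0078,0,0,0],[-0.0038,0.0155,0,0,0],[-0.0038,0.0155,0,0,0]]';python3 -m inch '[[-0.0019,0.0078,0,0,0],[-0.0038,0.0155,0,0,0],[-0.0038,0.0155,0,0,0]]';python3 m.py
```

```text
t: 17.52
ee_pos: [0.559, -0.0262, 0.04]
tool_rot: [[-0.971, -0.238, 0.0], [-0.238, 0.971, -0.0], [-0.0, -0.001, -1.0]]
wrist_force: [1.6, -2.7, -1.1]
opening: 0.0007
gripper_force: 1.3
t: 17.9
ee_pos: [0.5588, -0.0226, 0.0404]
tool_rot: [[-0.971, -0.238, 0.002], [-0.238, 0.971, -0.001], [-0.002, -0.002, -1.0]]
wrist_force: [2.7, -3.4, 0.4]
opening: 0.0004
gripper_force: 2.2
t: 18.27
ee_pos: [0.5585, -0.019, 0.0408]
tool_rot: [[-0.971, -0.238, 0.004], [-0.238, 0.971, -0.002], [-0.003, -0.002, -1.0]]
wrist_force: [3.4, -5.2, -0.6]
opening: 0.0005
gripper_force: 2.5
tcp chock [-30.06045015 -70.93764365] 40.81585397745141 F [ 2.05558202 -5.84758736 -0.62667922]
grip top 49 [-15.21149091 -58.3915702  107.7031685 ]
-80 13 -40.1 7.2 -84.8
-60 10 -41.0 -29.5 -69.2
-40 31 -35.4 3.8 -49.1
-20 14 -32.1 -20.1 -29.3
door top [[8.1, -124.6, 222.9], [37.7, 127.1, 231.8]] ((19.36939239501953, 2.3970489501953125), (40.21625900268555, 260.00628662109375), 2.3525550365448)
```

```bash
python3 -m inch '[[-0.0019,0.0078,0,0,0],[-0.0028,0.0117,0,0,0],[-0.0028,0.0117,0,0,0]]'
python3 -m inch '[[-0.0019,0.0078,0,0,0],[-0.0028,0.0117,0,0,0],[-0.0028,0.0117,0,0,0]]';python3 m.py
```

```text
t: 18.7
ee_pos: [0.5581, -0.0163, 0.041]
tool_rot: [[-0.971, -0.238, 0.004], [-0.238, 0.971, -0.002], [-0.004, -0.003, -1.0]]
wrist_force: [3.8, -5.3, -0.6]
opening: 0.0007
gripper_force: 2.7
t: 19.08
ee_pos: [0.558, -0.0145, 0.0412]
tool_rot: [[-0.971, -0.238, 0.006], [-0.238, 0.971, -0.004], [-0.005, -0.005, -1.0]]
wrist_force: [5.5, -10.1, -0.6]
opening: 0.0004
gripper_force: 4.8
tcp chock [-29.49987221 -66.41547605] 41.17621863315979 F [  2.95970315 -11.09727299  -0.63602729]
grip top 51 [-29.2853871  -50.49121023 107.8838774 ]
-80 11 -38.8 -20.9 -80.3
-60 10 -40.4 -33.9 -67.3
-40 28 -35.7 3.7 -48.7
-20 17 -34.8 -20.9 -29.3
door top [[9.6, -125.5, 222.7], [40.2, 128.7, 232.1]] ((20.927227020263672, 2.7872543334960938), (41.82065200805664, 259.29901123046875), 1.4400577545166016)
```

```bash
python3 -m inch '[[-0.0019,0.0078,0,0,0],[-0.0028,0.0117,0,0,0],[-0.0028,0.0117,0,0,0]]'
python3 -m inch '[[-0.0019,0.0078,0,0,0],[-0.0028,0.0117,0,0,0],[-0.0028,0.0117,0,0,0]]';python3 m.py |head -1
```

```text
t: 19.5
ee_pos: [0.5581, -0.0142, 0.0414]
tool_rot: [[-0.971, -0.239, 0.007], [-0.239, 0.971, -0.009], [-0.005, -0.011, -1.0]]
wrist_force: [7.4, -18.7, -4.9]
opening: 0.0005
gripper_force: 9.6
t: 19.88
ee_pos: [0.5581, -0.014, 0.0415]
tool_rot: [[-0.971, -0.239, 0.009], [-0.239, 0.971, -0.014], [-0.005, -0.016, -1.0]]
wrist_force: [7.6, -28.4, -8.2]
opening: 0.0004
gripper_force: 14.5
tcp chock [-29.30622328 -65.98943799] 41.52161486394837 F [  0.68950977 -29.39948743  -8.18346913]
```

It has bitten firmly: 29 N with no further travel. Back off and rise clear.

```bash
python3 -m inch '[[0.008,-0.04,0,0,0],[0.02,-0.1,0,0,0],[0.035,-0.18,0,0,0],[0.05,-0.25,0,0,0],[0.05,-0.25,0,0,0]]'
python3 -m inch '[[0,0,0.2,0,0],[0,0,0.4,0,0],[0,0,0.6,0,0],[-0.1,-0.3,0.8,0,0],[-0.2,-0.6,0.8,0,0]]'
python3 -m inch '[[-0.3,-0.5,0,0,0],[-0.3,-0.5,0,0,0],[-0.3,-0.5,0,0,0]]'
python3 m.py pics/s5.png
python3 - <<'E'
from h import *
from rig import vision
c=vision.capture('top');W=cloud(c)*1000;z=W[...,2];xy=W[...,:2]
a=np.radians(13.65);R=np.array([[np.cos(a),-np.sin(a)],[np.sin(a),np.cos(a)]]);L=(xy-[571,57])@R
t=(z>215)&(z<240)&(abs(L[...,0]-27)<40)&(abs(L[...,1])<160)
print('door top: ',np.percentile(L[t],[2,50,98],axis=0).round(1).tolist(),cv2.minAreaRect(L[t].astype(np.float32)))
E
```

```text
t: 20.55
ee_pos: [0.5671, -0.0704, 0.04]
tool_rot: [[-0.972, -0.236, 0.0], [-0.236, 0.972, 0.0], [-0.0, 0.0, -1.0]]
wrist_force: [-0.4, -0.4, 0.8]
opening: 0.0004
gripper_force: 0.0
t: 21.18
ee_pos: [0.5314, -0.1783, 0.2364]
tool_rot: [[-0.971, -0.241, 0.005], [-0.241, 0.971, -0.002], [-0.004, -0.003, -1.0]]
wrist_force: [0.5, -0.5, -0.0]
opening: 0.0005
gripper_force: 0.0
t: 21.55
ee_pos: [0.4538, -0.3047, 0.233]
tool_rot: [[-0.972, -0.235, -0.0], [-0.235, 0.972, 0.0], [0.0, 0.0, -1.0]]
wrist_force: [0.6, 0.7, -0.5]
opening: 0.0004
gripper_force: 0.0
tcp chock [-199.22331409 -323.85254468] 232.9798540096458 F [ 0.73956626  0.54810543 -0.54758112]
grip top 45 [ -7.898285   -68.63376142 106.84888176]
-60 25 -34.8 5.2 -57.7
-40 48 -35.0 7.2 -50.0
-20 17 -35.8 8.0 -28.6
door top [[9.2, -122.4, 222.9], [41.4, 125.0, 231.9]] ((25.541669845581055, 3.4031982421875), (260.1839599609375, 37.562530517578125), 89.78020477294922)
door top:  [[12.5, -119.7], [26.2, 0.3], [43.1, 131.0]] ((28.983844757080078, 5.522972106933594), (34.16416931152344, 260.74896240234375), 0.013439014554023743)
```

View pics/s5.png

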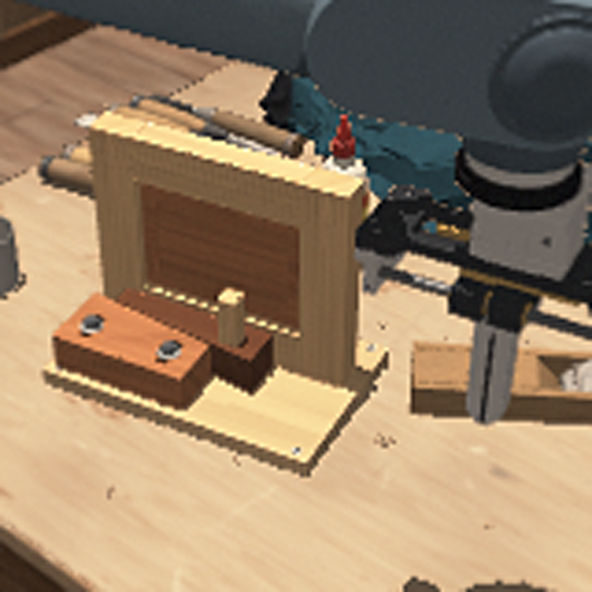

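The wedge is seated between door and cheek (grip at (231,318)) with its origin at y ≈ +24 mm. The door is upright, parallel to the fence within 0.2°, and has moved about 3 mm onto the fence. The arm is clear.

```bash
python3 -m inch '[[0,0,0,0,0],[0,0,0,0,0],[0,0,0,0,0]]' && python3 -c "
from rig import ticket
print(ticket.job_done())"
```

```text
t: 22.02
ee_pos: [0.4561, -0.3019, 0.2331]
tool_rot: [[-0.971, -0.24, 0.0], [-0.24, 0.971, 0.0], [-0.0, 0.0, -1.0]]
wrist_force: [0.1, 1.1, 0.6]
opening: 0.0005
gripper_force: 0.0
the job is handed in; nothing more can be done
None
```

Job handed in at 22 s: the wedge bit at about y = +24 mm (29 N push, no further travel), the door stands upright and parallel against the fence, the wedge is released and the arm is clear; no verdict was returned.

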